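# Close a junction box and hold it against its sprung mount

### The arm

A 7-joint arm with a two-finger parallel gripper is mounted at the origin on the work surface. World frame = base frame: x ahead of the robot, y to its left, z up, the work surface at z = 0. Lengths are in mm, angles in rad, forces in N, time in s.
With the tool pointing down it reaches from about 425 to 825 mm from the base axis. Payload 3.6 kg.
Tool frame: the origin (TCP) lies at the very end of the fingers, on their centre line; the grasp point (between the pads) lies 19 mm behind it; z points along the fingers, y is the line along which they close (so a half turn about z gives the same grasp; the last joint's range is limited). The gripper opens to 85 mm and grips with 20 to 120 N. Pads are 22 mm wide; open, the fingers measure 114 mm over their backs; the gripper's body (76 mm by 85 mm) begins 54 mm behind the grasp point. The pads swing forward as they close: fully open they stand 13 mm farther back than shut.
Start: joints at [1.097, 0.615, -0.013, 1.423, 0.008, 1.103, -0.04], TCP at [281.446, -585.876, 231.297] pointing down, gripper open.
Joint ranges: [-3.12, 3.12], [-0.3, 2.06], [-1.34, 1.32], [0.26, 2.42], [-1.36, 4.5], [0.01, 1.98], [-2.84, 2.84]. Speed limits (rad/s): [2.79, 2.79, 3.14, 3.14, 3.14, 3.14, 3.14].

### API

Orientations are given as [roll, pitch, yaw] about the fixed x, y, z axes, in that order (R = Rz(yaw) Ry(pitch) Rx(roll)).
In Python, from station import monitor, vision, order, search_frame, spot_point gives the robot as it stands.
- The arm moves only by the tool step_arm, never from a script. Its argument "series" is a list of rows, each a list of 7 numbers: the turn, a rotation vector about the tool's x, y, z in units of 0.1 rad (1.0 is 0.1 rad), then the shift along the tool's x, y, z in units of 0.03 m (1.0 is 0.03 m), then the gripper's target within -1 to 1 (fully open at 1, half-way at 0, shut at -1). In form: [[wx, wy, wz, tx, ty, tz, fingers], ...]. A call has 1 to 8 rows; each row shifts and turns the commanded pose from where the row before left it, along the tool's axes as they then stand; what a row does not reach is not made up. A row lasts 1/12 s, in which the tool goes at most 41.7 mm and 7.16 degrees, less where a joint would pass 70% of its speed; a pose out of reach is approached as far as the arm can. A call with a number of a shift or a turn outside -1 to 1 is refused whole. A call with a gripper value outside its range is refused whole. The fingers move at their own pace and stop on an object; the grip force is fixed at half the most. Time passes only in rows, so rows that do not move let the fingers close. It gives the time, the measured TCP pose, the force, the opening and the grip force at its end, in the units of the state.
- monitor.sense(): the state, without advancing time (a new reading comes with each control period).
- vision.camera(name): name is "scene" or "top"; returns a dict with "frame" (480x640x3 uint8, blue, green, red), "camera_matrix" (3x3 intrinsics, pixels), "pose" (4x4, takes a point from camera to world coordinates). Camera axes: x right, y down, z forward; pixel columns grow to the right and rows downward; lengths in mm; the calibration is good to about 2 mm. A picture is of the moment at which its call begins. There is no depth.
- order.sign_off(): hands the job in; it is judged then, once.
Trained networks look in a picture, given as the dict that the camera call returned (one of the last four; its "shot" number tells which), for a name from the list of things; names that differ only in an ending like _2 or _b are one class to them, and where a whole thing is asked for, a point or a joint stands for the part that bears it (a point fixed in the world has none). Each returns a list of dicts, best first, with "score" (0 to 1); they miss things now and then, are a little off and sometimes report something else, mostly with a low value. They report only what shows in the picture. A call takes as long as a camera call. They do not tell look-alikes from the thing itself.
- search_frame(picture, thing): "rect" ([centre column, centre row, width, height] in pixels, round what is visible of it).
- spot_point(picture, thing): "at" ([column, row] in pixels: a listed point, or the origin of a listed thing).
The state is a dict: "clock": time; "q": joint angles; "joint_velocities": joint speeds; "tau": joint torques, N m; "ee_pos": TCP position; "ee_rot": TCP orientation; "contact_force": force on the tool from outside, world axes, zero at the start; "ft_torque": the same for the moment, N m; "grip_width": opening from 0.0 (shut) to 1.0 (fully open); "grasp_force": force on a finger pad.
Only numpy, scipy, OpenCV 4.12 (cv2) and the standard library are available. Lean on these libraries where they do the work, as an engineer would, in place of code of your own. Each camera call takes 0.05 s, during which the arm holds its last target. There are 200 camera calls.

### The job

Put the white cover on the grey junction box so that it sits fully down over both brass pins, then take hold of the closed box and, with it flat on the shelf, press one of its short ends squarely and centrally against the blue sprung pad of the mounting bracket, with a steady push of about 7 N (between 4 and 10 N), so that I can screw it on. Finish while still holding it pressed there: do not let go, never ram the pad hard against its stop, and leave the jar, the loupe stand and the bowl where they are.

Things in the scene. Friction and masses are not known exactly. Their poses are not given: they have to be found in the camera images.
- jbox: loose dark grey junction box, 100 (x) x 56 (y) x 36 (z) mm, 0.35 kg, open on top, standing on the shelf. Origin: centre of its underside; x is its long axis, z up. Two brass pins, 6 mm thick, at x = +35 and -35 mm, y = 0, rise 11 mm above the rim (top 5 mm tapered). Both short ends are flat and alike; it can be gripped across its width. Sliding it on the shelf takes 2 to 5 N, besides what the pad takes
- cover: loose white cover plate, 92 (x) x 50 (y) x 5 (z) mm, 60 g, lying right way up on the black slab. Origin: centre of its underside; x is its long axis, z up. Two through holes of 10 mm at x = +35 and -35 mm, y = 0, go over the box's pins (either way round). On top, in the middle, a black grip bar 40 mm long (x), 12 mm wide (y), rising from 5 to 27 mm above the origin. Seated, its underside rests on the box's rim, origin 36 mm above the box's origin and straight above it
- bracket: aluminium angle bracket, fixed to the shelf, 100 mm wide and 52 mm high, carrying the blue sprung pad in front of it. Origin: on the shelf, under the middle of the pad's front face when the pad is at rest. Its x axis is the direction to push in (into the pad, away from the side where the box is brought up), y is across, z up. The upright plate begins 51 mm behind the origin (x = +51 mm)
- pad (a joint): travel of the blue sprung pad along the bracket's x axis, in m: 0 at rest, growing as it is pushed in; hard stop at 0.026. Its springs give 0.5 N per mm from zero, so 4 N is 8 mm, 7 N is 14 mm, 10 N is 20 mm
- pad_face (a point): middle of the front face of the blue pad (56 mm wide, from 3 to 39 mm above the shelf); moves with the pad
- slab: black granite slab, 150 (x) x 110 (y) x 20 (z) mm, fixed; the cover lies on it at the start. Origin: centre of its underside
- jar: glass jar of tumbled tiger's eye with a brass twist cap, 68 mm across, 104 mm high; leave alone. Origin: centre of its underside
- loupe: aluminium loupe on a clip stand, foot 76 mm across, 146 mm high; leave alone. Origin: centre of its underside
- bowl: blue ceramic bowl, 120 mm across, 50 mm high; leave alone. Origin: centre of its underside
Things that resemble listed ones, but are neither listed nor needed, are in the scene too. What is meant by the jbox is not green or purple, and is the larger of those in its own colour.

How it is judged:
By the outcome, as a careful person would: the job done as asked, in the order asked, and still so for the second after the job is handed in, while the arm keeps its last pose, push and grip.
It also fails if it takes over 69 s, if anything falls off the work surface, if the arm or the gripper's body presses on something with over 40 N, if the wrist force passes 120 N, or if a joint passes its speed limit or range.

## Working session

There is one attempt and no reset: what is moved stays moved. The work goes in short steps, Python scripts to look and compute and a tool call to move; the robot and the scene stay as the last step left them, time stands still between calls to the robot, and variables do not carry over. Pictures are saved under pics/ and viewed, at most 10 in all, crops included, and the job is handed in when it is done.

Besides the shell and the picture viewer there is one more tool, called after "Emit:" in YAML: its name, and indented under it one key for each argument. step_arm: Moves the arm, as the interface text tells. Shifts and turns lie within -1 to 1; 1 stands for 0.03 m of shift or 0.1 rad of turn. Its arguments: {"type":"object","properties":{"series":{"type":"array","items":{"type":"array","items":{"type":"number"}}}},"required":["series"]}

```bash
ls; mkdir -p pics; python3 - <<'E'
from station import monitor, vision, order, search_frame, spot_point
import cv2,numpy as np
s=monitor.sense();print({k:np.round(v,3) for k,v in s.items()})
for n in("scene","top"):
    p=vision.camera(n);cv2.imwrite(f"pics/{n}0.png",p["frame"]);print(n,p["camera_matrix"],np.round(p["pose"],3))
    for t in("jbox","cover","bracket","slab","jar","loupe","bowl"):
        print(t,[(np.round(d["rect"]),round(d["score"],2)) for d in search_frame(p,t)][:5],[(np.round(d["at"],1),round(d["score"],2)) for d in spot_point(p,t)][:5])
    print("pf",[(np.round(d["at"],1),round(d["score"],2)) for d in spot_point(p,"pad_face")][:3])
E
```

```text
pics
{'clock': np.float64(0.0), 'q': array([ 1.097,  0.616, -0.013,  1.425,  0.008,  1.103, -0.04 ]), 'joint_velocities': array([ 0.001,  0.   ,  0.001,  0.002, -0.001,  0.001, -0.001]), 'tau': array([-0.0000e+00, -4.6921e+01,  2.5900e-01, -1.7103e+01,  1.0000e-02,
        1.0000e-02, -0.0000e+00]), 'ee_pos': array([ 281.107, -585.2  ,  230.124]), 'ee_rot': array([-3.139,  0.   ,  0.448]), 'contact_force': array([-0.114,  0.428, -0.312]), 'ft_torque': array([0.023, 0.023, 0.01 ]), 'grasp_force': np.float64(0.0), 'grip_width': np.float64(1.002)}
scene [[566.39544921   0.         329.60103563]
 [  0.         566.39544921 241.70675228]
 [  0.           0.           1.        ]] [[ 8.390000e-01  3.190000e-01 -4.400000e-01  1.170754e+03]
 [ 5.430000e-01 -4.710000e-01  6.950000e-01 -9.677780e+02]
 [ 1.400000e-02 -8.220000e-01 -5.690000e-01  8.182400e+02]
 [ 0.000000e+00  0.000000e+00  0.000000e+00  1.000000e+00]]
jbox [(array([207., 269.,  53.,  35.]), 0.87), (array([249., 328.,  30.,  26.]), 0.86), (array([350., 283.,  33.,  32.]), 0.71), (array([261., 288.,  49.,  43.]), 0.67)] [(array([
[... 1201 characters left out ...]
ay([409.1, 311.5]), 0.96), (array([433.5, 231.3]), 0.9), (array([346., 198.]), 0.87), (array([397. , 255.7]), 0.75)]
cover [(array([229., 292.,  17.,  33.]), 0.79), (array([395., 256.,  26.,  47.]), 0.19)] [(array([228.4, 293.9]), 0.93)]
bracket [(array([288., 210.,  40.,  41.]), 0.76)] [(array([290.1, 232. ]), 0.56)]
slab [(array([230., 286.,  55.,  74.]), 0.84)] [(array([231.2, 279.9]), 0.79)]
jar [(array([392., 177.,  29.,  31.]), 0.74)] [(array([388.7, 183.6]), 0.57), (array([397.4, 255.5]), 0.39)]
loupe [(array([210., 175.,  37.,  35.]), 0.64)] [(array([209.8, 176.5]), 0.73)]
bowl [(array([494., 271.,  47.,  48.]), 0.56)] [(array([484.9, 270.4]), 0.56)]
pf [(array([291.1, 228.9]), 0.8)]
```

```bash
python3 - <<'E'
import cv2
t=cv2.imread("pics/top0.png")[140:360,170:540]
cv2.imwrite("pics/t1.png",cv2.resize(t,(799,475),interpolation=cv2.INTER_CUBIC))
s=cv2.imread("pics/scene0.png")[160:380,130:480]
cv2.imwrite("pics/s1.png",cv2.resize(s,(798,502),interpolation=cv2.INTER_CUBIC))
E
```

```text
(no output)
```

View pics/t1.png

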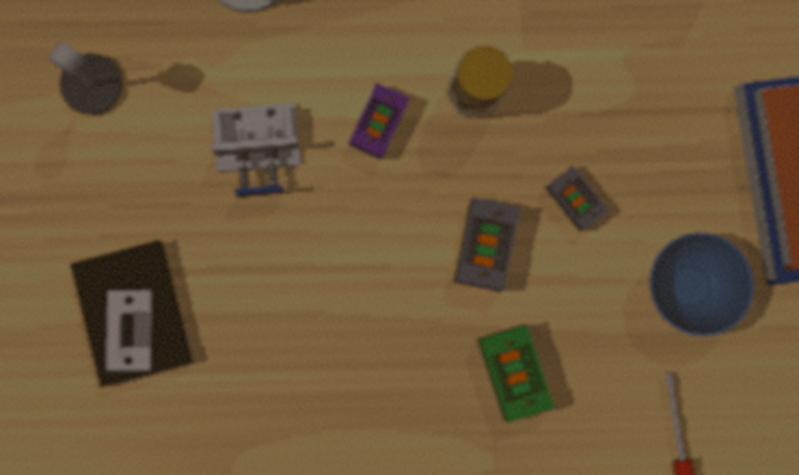

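View pics/s1.png

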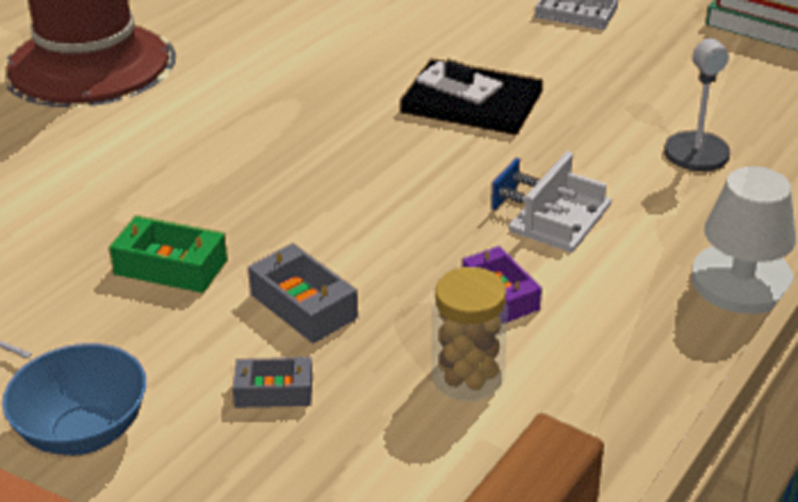

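Jbox candidates in the top image: green (409,313), purple (347,196), small grey (437,231) and large grey (395,254). I choose the large grey one. The cover is at (229,292) on the slab, and the bracket's blue pad is at (290,228), pushing up the image (about +x).

```bash
cat > h.py <<'E'
from station import monitor, vision, order, search_frame, spot_point
import cv2, numpy as np
from scipy.optimize import minimize
U=6
def proj(p,P):
    T=np.linalg.inv(p["pose"]);c=np.atleast_2d(P)@T[:3,:3].T+T[:3,3]
    u=c@p["camera_matrix"].T;return u[:,:2]/u[:,2:]
def ray(p,uv,z):
    d=p["pose"][:3,:3]@np.linalg.solve(p["camera_matrix"],[*uv,1]);o=p["pose"][:3,3]
    return o+d*(z-o[2])/d[2]
def boxpts(x,y,z):
    return np.array([[a,b,c] for a in x for b in y for c in z],float)
def place(pts,x,y,yaw,z=0):
    c,s=np.cos(yaw),np.sin(yaw);R=np.array([[c,-s,0],[s,c,0],[0,0,1]]);return pts@R.T+[x,y,z]
def crop(p,roi):
    x,y,w,h=roi;return cv2.resize(p["frame"][y:y+h,x:x+w],None,fx=U,fy=U,interpolation=cv2.INTER_CUBIC)
def poly(p,roi,pts,img,val):
    q=((proj(p,pts)-roi[:2]+.5)*U-.5)
    cv2.fillConvexPoly(img,cv2.convexHull(np.round(q*16).astype(np.int32)),val,shift=4)
def biggest(m,hull=False):
    m=cv2.morphologyEx(m.astype(np.uint8),cv2.MORPH_OPEN,np.ones((5,5)))
    cs=cv2.findContours(m,cv2.RETR_EXTERNAL,cv2.CHAIN_APPROX_NONE)[0];c=max(cs,key=cv2.contourArea)
    o=np.zeros_like(m);cv2.fillPoly(o,[cv2.convexHull(c) if hull else c],1);return o
def fit(views,adds,subs,x0,z=0,ks=(8,8,.15)):
    def cost(v):
        t=0
        for p,roi,m in views:
            a=np.zeros_like(m)
            for b in adds: poly(p,roi,place(b,*v[:3],z),a,1)
            for b in subs: poly(p,roi,place(b,*v[:3],z),a,0)
            t+=np.sum(a!=m)/np.sum(m)
        return t
    best=None
    for k in (1,-.5,.3):
        s=np.vstack([x0]+[np.array(x0)+np.eye(3)[i]*ks[i]*k for i in range(3)])
        r=minimize(cost,x0,method="Nelder-Mead",options=dict(initial_simplex=s,xatol=.01,fatol=1e-5))
        if best is None or r.fun<best.fun: best=r
        x0=best.x
    return best.x,best.fun
JB=[boxpts((-50,50),(-28,28),(0,36))]
CV=[boxpts((-46,46),(-25,25),(0,5))];BAR=[boxpts((-20,20),(-6,6),(5,27))]
PAD=[boxpts((0,8),(-28,28),(3,39))]
def hsv(i): return [c.astype(int) for c in cv2.split(cv2.cvtColor(i,cv2.COLOR_BGR2HSV))]
E
cat > m.py <<'E'
from h import *
tp=vision.camera("top");sc=vision.camera("scene")
for n,p,rois in(("top",tp,dict(j=(370,220,50,68),c=(212,268,35,48),b=(272,215,40,22))),("scene",sc,dict(j=(230,258,64,60),c=(308,180,50,30),b=(338,222,24,34)))):
    for k,r in rois.items():
        h,s,v=hsv(crop(p,r));hh=dict(j=s<75,c=(v>(125 if n=="scene" else 95))&(s<60),b=(h>100)&(h<130)&(s>100))[k]
        globals()[k+n]=(p,r,biggest(hh,k!="c"))
W={}
for k,A,S,z,g in(("j",JB,[],0,None),("c",CV,BAR,20,None),("b",PAD,[],0,None)):
    for vs in(["top"],["scene"],["top","scene"]):
        V=[globals()[k+n] for n in vs]
        g0=ray(tp,dict(j=(396,255.5),c=(229,293),b=(290.5,229))[k],20)[:2]
        best=min((fit(V,A,S,[*g0,y],z) for y in dict(j=(-.15,.15),c=(0.1,-.1),b=(.1,-.1))[k]),key=lambda t:t[1])
        print(k,vs,np.round(best[0],3),round(best[1],4))
    W[k]=best[0]
rows=[]
for k,A,z in(("j",JB,0),("c",CV,20),("b",PAD,0)):
    for n in("top","scene"):
        p,r,m=globals()[k+n];im=crop(p,r);cs=cv2.findContours(m,cv2.RETR_EXTERNAL,cv2.CHAIN_APPROX_NONE)[0];cv2.drawContours(im,cs,-1,(0,0,255),1)
        q=((proj(p,place(A[0],*W[k],z))-r[:2]+.5)*U);cv2.polylines(im,[cv2.convexHull(q.astype(np.int32))],True,(0,255,0),1)
        im=cv2.convertScaleAbs(im,alpha=1.5);f=min(1,260/im.shape[1],290/im.shape[0]);im=cv2.resize(im,None,fx=f,fy=f);o=np.zeros((290,262,3),np.uint8);o[:im.shape[0],:im.shape[1]]=im;rows.append(o)
cv2.imwrite("pics/fit.png",np.vstack([np.hstack(rows[0::2]),np.hstack(rows[1::2])]))
E
python3 m.py
```

```text
j ['top'] [ 5.28569e+02 -2.26580e+02 -2.55000e-01] 0.0841
j ['scene'] [ 5.23941e+02 -2.23022e+02 -2.44000e-01] 0.0144
j ['top', 'scene'] [ 5.27036e+02 -2.25239e+02 -2.39000e-01] 0.1597
c ['top'] [ 4.37644e+02  1.93872e+02 -2.00000e-02] 0.3466
c ['scene'] [ 4.32238e+02  2.00228e+02 -4.20000e-02] 0.087
c ['top', 'scene'] [ 4.36171e+02  1.95610e+02 -9.00000e-03] 0.7273
b ['top'] [550.835 103.308  -2.273] 1.0
b ['scene'] [5.90274e+02 4.23510e+01 2.02000e-01] 0.253
b ['top', 'scene'] [486.341 183.538  -4.219] 2.0
```

View pics/fit.png

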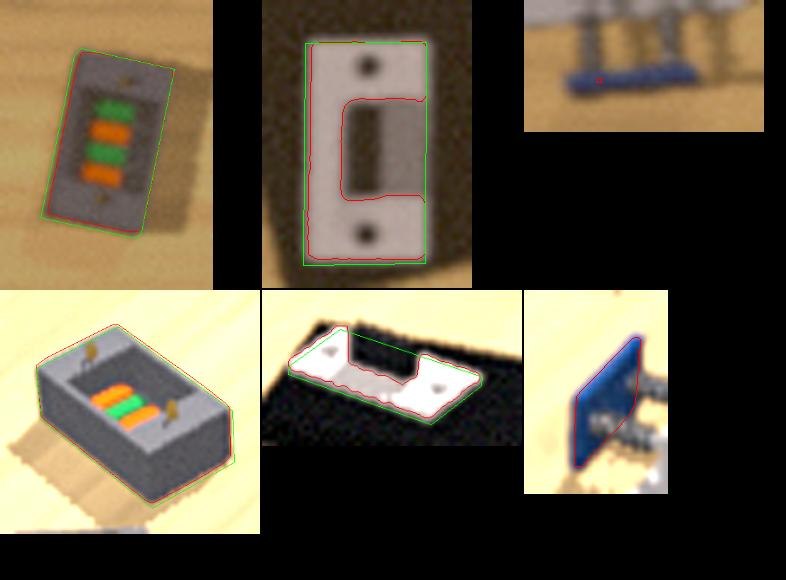

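Overlay check: the large grey jbox is confirmed, with orange/green terminals and two brass pins, and its silhouette fits well in the scene view. The top masks for the cover and pad need tuning, since the bar's shadow spoils one and the pad mask is lost.

```bash
sed -i 's/j=s<75/j=(s<(75 if n=="scene" else 88))/; s/(v>(125 if n=="scene" else 95))&(s<60)/(v>(125 if n=="scene" else 70))\&(s<70)/; s/(s>100))\[k\]/(s>(100 if n=="scene" else 70)))[k]/; s/,k!="c")/,k!="c" or n=="top")/' m.py
python3 - <<'E'
s=open('m.py').read()
s=s.replace('''best=min((fit(V,A,S,''','''
        if k=="c" and vs==["top","scene"]: continue
        best=min((fit(V,A,S if vs==["scene"] else [],''').replace("rows=[]",'''
import h
for t in(2,4,6,8,10):
    A=[boxpts((0,t),(-28,28),(3,39))]
    print(t,[tuple(np.round(fit([V],A,[],[*ray(tp,(290.5,229),20)[:2],.1])[i],3) for i in(0,1)) for V in(btop,bscene)])
for n,p in(("top",tp),):
    a=[ray(p,u,25) for u in((229.3,278.6),(229.,306.6))];print("holes",np.round(a,1),np.linalg.norm(a[0]-a[1]))
rows=[]''')
open('m.py','w').write(s)
E
python3 m.py
```

```text
j ['top'] [ 5.28526e+02 -2.27123e+02 -2.53000e-01] 0.0505
j ['scene'] [ 5.2382e+02 -2.2292e+02 -2.4200e-01] 0.014
j ['top', 'scene'] [ 5.27354e+02 -2.25910e+02 -2.42000e-01] 0.1419
c ['top'] [ 4.37436e+02  1.94316e+02 -2.30000e-02] 0.0515
c ['scene'] [ 4.32126e+02  2.00382e+02 -4.30000e-02] 0.0814
b ['top'] [ 5.94686e+02  3.99080e+01 -1.19000e-01] 1.6146
b ['scene'] [5.9033e+02 4.2332e+01 2.0100e-01] 0.2531
b ['top', 'scene'] [5.93234e+02 3.82660e+01 1.77000e-01] 2.0083
2 [(array([5.9803e+02, 4.1523e+01, 2.8000e-02]), np.float64(0.451)), (array([5.93404e+02, 4.28360e+01, 8.40000e-02]), np.float64(0.051))]
4 [(array([ 5.96996e+02,  4.00960e+01, -2.50000e-02]), np.float64(0.8)), (array([5.9266e+02, 4.2279e+01, 1.2100e-01]), np.float64(0.106))]
6 [(array([ 5.95483e+02,  3.89100e+01, -6.10000e-02]), np.float64(1.234)), (array([5.91171e+02, 4.26560e+01, 1.61000e-01]), np.float64(0.177))]
8 [(array([ 5.95081e+02,  4.27060e+01, -1.08000e-01]), np.float64(1.625)), (array([5.90971e+02, 4.10410e+01, 2.00000e-01]), np.float64(0.257))]
10 [(array([ 5.93615e+02,  3.82400e+01, -1.34000e-01]), np.float64(2.021)), (array([5.89179e+02, 4.22550e+01, 2.37000e-01]), np.float64(0.329))]
holes [[472.2 193.6  25. ]
 [402.4 194.6  25. ]] 69.86251254037369
```

View pics/fit.png

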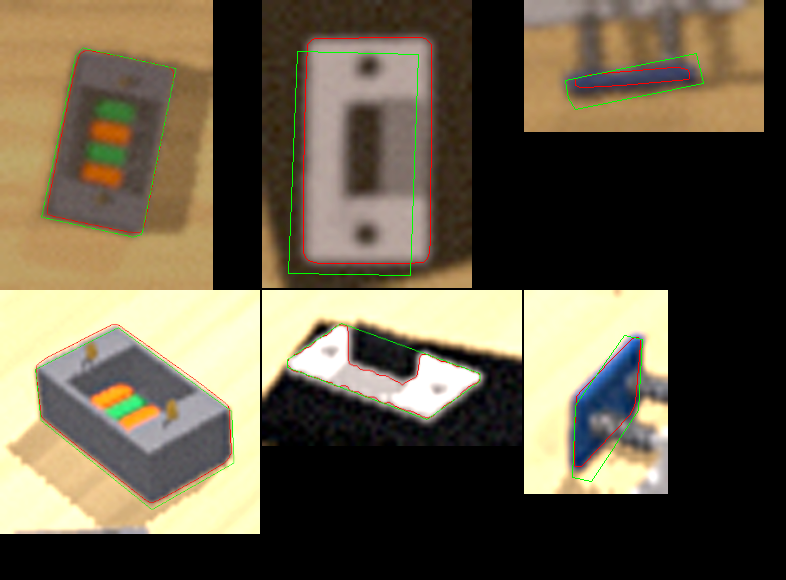

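Both cameras give consistent relative poses, differing by a constant of about 5 mm, so I take the mean. Jbox ≈ (526,−225, yaw −0.245), cover ≈ (435,197, yaw −0.03) and pad ≈ (596,42, yaw about 0.08). All three are within reach and match the given sizes. Now moving toward the cover.

Emit:
step_arm:
  series:
    - [0,0,0.95,0,0,0,1]
    - [0,0,0.95,0,0,0,1]
    - [0,0,0.95,0,0,0,1]
    - [0,0,0.95,0,0,0,1]
    - [0,0,0.98,0,0,0,1]
    - [0,0,0,0.4,-0.8,0,1]
    - [0,0,0,0.4,-0.8,0,1]
    - [0,0,0,0.4,-0.8,0,1]

```text
clock: 2.47
ee_pos: [319.8, -514.4, 231.2]
ee_rot: [3.142, -0.0, -0.031]
contact_force: [0.3, -0.1, 0.1]
grip_width: 1.002
grasp_force: 0.0
```

Emit:
step_arm:
  series:
    - [0,0,0,0.4,-0.8,0,1]
    - [0,0,0,0.4,-0.8,0,1]
    - [0,0,0,0.4,-0.8,0,1]
    - [0,0,0,0.4,-0.8,0,1]
    - [0,0,0,0.4,-0.8,0,1]
    - [0,0,0,0.4,-0.8,0,1]
    - [0,0,0,0.4,-0.8,0,1]
    - [0,0,0,0.4,-0.8,0,1]

```text
clock: 3.13
ee_pos: [422.0, -324.8, 231.6]
ee_rot: [3.141, -0.001, -0.03]
contact_force: [1.2, 0.4, -0.1]
grip_width: 0.998
grasp_force: 0.0
```

Emit:
step_arm:
  series:
    - [0,0,0,0.4,-0.8,0,1]
    - [0,0,0,0.4,-0.8,0,1]
    - [0,0,0,0.4,-0.8,0,1]
    - [0,0,0,0.4,-0.8,0,1]
    - [0,0,0,0.4,-0.8,0,1]
    - [0,0,0,0,0,0,1]

```text
clock: 3.63
ee_pos: [488.5, -200.7, 231.4]
ee_rot: [-3.137, -0.003, -0.019]
contact_force: [0.8, 0.9, -0.2]
grip_width: 0.998
grasp_force: 0.0
```

```bash
cat > d.py <<'E'
import sys,numpy as np
from scipy.spatial.transform import Rotation as R
from station import monitor
def go(x,y,z,yaw):
    s=monitor.sense();r=R.from_euler("xyz",s["ee_rot"]);p=np.array(s["ee_pos"])
    t=R.from_euler("xyz",[np.pi,0,yaw]);w=(r.inv()*t).as_rotvec()
    if abs(w[2])>np.pi/2: t=R.from_euler("xyz",[np.pi,0,yaw+np.pi]);w=(r.inv()*t).as_rotvec()
    print("t",round(s["clock"],2),"pos",np.round(p,1),"rot",np.round(s["ee_rot"],3),"F",np.round(s["contact_force"],1),"grip",round(s["grip_width"]*85,1),round(s["grasp_force"],1))
    print("turn units",np.round(w/.1,2),"shift units (tool axes after turn)",np.round(t.inv().apply(np.array([x,y,z])-p)/30,2))
if __name__=="__main__": go(*map(float,sys.argv[1:]))
E
python3 d.py 435 197 110 -0.03
```

```text
t 3.63 pos [ 488.5 -200.7  231.4] rot [-3.137e+00 -3.000e-03 -1.900e-02] F [ 0.8  0.9 -0.2] grip 84.9 0.0
turn units [-0.05 -0.03  0.11] shift units (tool axes after turn) [ -2.18 -13.2    4.05]
```

Emit:
step_arm:
  series:
    - [0,0,0,-0.12,-0.83,0,1]
    - [0,0,0,-0.12,-0.83,0,1]
    - [0,0,0,-0.12,-0.83,0,1]
    - [0,0,0,-0.12,-0.83,0,1]
    - [0,0,0,-0.12,-0.83,0,1]
    - [0,0,0,-0.12,-0.83,0,1]
    - [0,0,0,-0.14,-0.83,0.3,1]
    - [0,0,0,-0.14,-0.83,0.3,1]

```text
clock: 4.3
ee_pos: [461.3, -7.1, 213.9]
ee_rot: [-3.142, -0.002, -0.031]
contact_force: [-0.4, -0.3, -0.1]
grip_width: 0.998
grasp_force: 0.0
```

Emit:
step_arm:
  series:
    - [0,0,0,-0.14,-0.82,0.45,1]
    - [0,0,0,-0.14,-0.82,0.45,1]
    - [0,0,0,-0.14,-0.82,0.45,1]
    - [0,0,0,-0.14,-0.82,0.45,1]
    - [0,0,0,-0.14,-0.82,0.45,1]
    - [0,0,0,-0.14,-0.82,0.45,1]
    - [0,0,0,-0.14,-0.82,0.45,1]
    - [0,0,0,-0.14,-0.82,0.45,1]

```text
clock: 4.97
ee_pos: [433.6, 190.9, 105.0]
ee_rot: [-3.141, -0.001, -0.031]
contact_force: [0.5, 1.0, 0.0]
grip_width: 0.996
grasp_force: 0.0
```

Emit:
step_arm:
  series:
    - [0,0,0,0,0,0,1]
    - [0,0,0,0,0,0,1]

```text
clock: 5.13
ee_pos: [432.8, 191.2, 104.8]
ee_rot: [3.142, 0.001, -0.027]
contact_force: [0.5, -0.3, -0.3]
grip_width: 1.004
grasp_force: 0.0
```

```bash
python3 d.py 435 197 32 -0.03
```

```text
t 5.13 pos [432.8 191.2 104.8] rot [ 3.142e+00  1.000e-03 -2.700e-02] F [ 0.5 -0.3 -0.3] grip 85.3 0.0
turn units [0.   0.01 0.03] shift units (tool axes after turn) [ 0.07 -0.19  2.43]
```

Emit:
step_arm:
  series:
    - [0,0,0,0.05,-0.18,0.3,1]
    - [0,0,0,0,0,0.5,1]
    - [0,0,0,0,0,0.5,1]
    - [0,0,0,0,0,0.5,1]
    - [0,0,0,0,0,0.4,1]
    - [0,0,0,0,0,0.25,1]
    - [0,0,0,0,0,0,0]

```text
clock: 5.72
ee_pos: [434.9, 193.9, 30.7]
ee_rot: [3.14, 0.002, -0.032]
contact_force: [-0.3, 1.2, -0.8]
grip_width: 0.884
grasp_force: 0.0
```

Emit:
step_arm:
  series:
    - [0,0,0,0,0,0,-1]
    - [0,0,0,0,0,0,-1]
    - [0,0,0,0,0,0,-1]
    - [0,0,0,0,0,0,-1]
    - [0,0,0,0,0,0,-1]
    - [0,0,0,0,0,0,-1]
    - [0,0,0,0,0,0,-1]
    - [0,0,0,0,0,0,-1]

```text
clock: 6.38
ee_pos: [435.3, 195.4, 32.6]
ee_rot: [-3.141, -0.001, -0.03]
contact_force: [0.2, -0.3, 6.4]
grip_width: 0.124
grasp_force: 60.9
```

```bash
python3 d.py 435 197 100 -0.245
```

```text
t 6.38 pos [435.3 195.4  32.6] rot [-3.141e+00 -1.000e-03 -3.000e-02] F [ 0.2 -0.3  6.4] grip 10.5 60.9
turn units [-0.01 -0.01  2.15] shift units (tool axes after turn) [-0.02 -0.05 -2.25]
```

Emit:
step_arm:
  series:
    - [0,0,0,0,0,-0.2,-1]
    - [0,0,0,0,0,-0.5,-1]
    - [0,0,0,0,0,-0.7,-1]
    - [0,0,0,0,0,-0.8,-1]
    - [0,0,0,0,0,-0.8,-1]
    - [0,0,0,0,0,-0.5,-1]
    - [0,0,0,0,0,0,-1]

```text
clock: 6.97
ee_pos: [436.8, 196.1, 140.0]
ee_rot: [-3.138, -0.006, -0.03]
contact_force: [-0.7, 0.1, -1.5]
grip_width: 0.117
grasp_force: 60.2
```

```bash
python3 d.py 526 -225 100 -0.245; python3 - <<'E'
from h import *
p=vision.camera("scene");x,y=proj(p,monitor.sense()["ee_pos"])[0].astype(int)
cv2.imwrite("pics/g1.png",cv2.resize(p["frame"][y-70:y+50,x-80:x+80],(640,480),interpolation=cv2.INTER_CUBIC));print(x-80,y-70)
E
```

```text
t 6.97 pos [436.8 196.1 140. ] rot [-3.138 -0.006 -0.03 ] F [-0.7  0.1 -1.5] grip 10.0 60.2
turn units [-0.04 -0.06  2.15] shift units (tool axes after turn) [ 6.29 12.9   1.33]
251 88
```

View pics/g1.png

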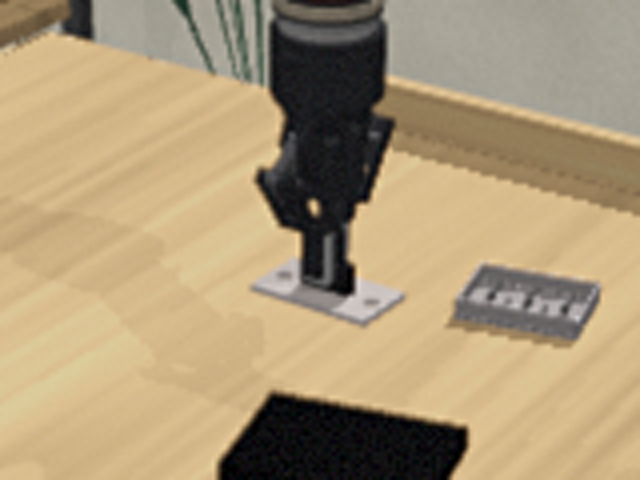

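Emit:
step_arm:
  series:
    - [0,0,0.7,0,0,0,-1]
    - [0,0,0.75,0,0,0,-1]
    - [0,0,0.7,0,0,0,-1]
    - [0,0,0,0.4,0.8,0,-1]
    - [0,0,0,0.4,0.8,0,-1]
    - [0,0,0,0.4,0.8,0,-1]
    - [0,0,0,0.4,0.8,0,-1]
    - [0,0,0,0.4,0.8,0,-1]

```text
clock: 7.68
ee_pos: [463.1, 63.0, 135.4]
ee_rot: [3.14, 0.003, -0.245]
contact_force: [0.8, 0.6, -0.5]
grip_width: 0.122
grasp_force: 60.2
```

Emit:
step_arm:
  series:
    - [0,0,0,0.4,0.8,0,-1]
    - [0,0,0,0.4,0.8,0,-1]
    - [0,0,0,0.4,0.8,0,-1]
    - [0,0,0,0.4,0.8,0,-1]
    - [0,0,0,0.4,0.8,0,-1]
    - [0,0,0,0.4,0.8,0,-1]
    - [0,0,0,0.4,0.8,0,-1]
    - [0,0,0,0.4,0.8,0,-1]

```text
clock: 8.35
ee_pos: [509.5, -146.3, 135.1]
ee_rot: [-3.141, 0.003, -0.245]
contact_force: [0.3, 0.2, -0.5]
grip_width: 0.122
grasp_force: 60.2
```

Emit:
step_arm:
  series:
    - [0,0,0,0.4,0.8,0.3,-1]
    - [0,0,0,0.4,0.8,0.3,-1]
    - [0,0,0,0.3,0.8,0.3,-1]
    - [0,0,0,0,0,0.3,-1]
    - [0,0,0,0,0,0,-1]
    - [0,0,0,0,0,0,-1]

```text
clock: 8.85
ee_pos: [523.8, -221.7, 99.0]
ee_rot: [-3.14, 0.004, -0.245]
contact_force: [1.1, 0.1, -0.2]
grip_width: 0.121
grasp_force: 60.2
```

```bash
python3 d.py 526 -225 100 -0.245; python3 - <<'E'
from h import *
a=[]
for n in("scene","top"):
    p=vision.camera(n);x,y=proj(p,monitor.sense()["ee_pos"])[0].astype(int)
    a.append(cv2.resize(p["frame"][y-40:y+60,x-40:x+40],(400,500),interpolation=cv2.INTER_CUBIC));print(x-40,y-40)
cv2.imwrite("pics/g2.png",np.hstack(a))
E
```

```text
t 8.85 pos [ 523.8 -221.7   99. ] rot [-3.14   0.004 -0.245] F [ 1.1  0.1 -0.2] grip 10.3 60.2
turn units [-0.02  0.04  0.  ] shift units (tool axes after turn) [ 0.1   0.09 -0.03]
220 217
357 211
```

View pics/g2.png

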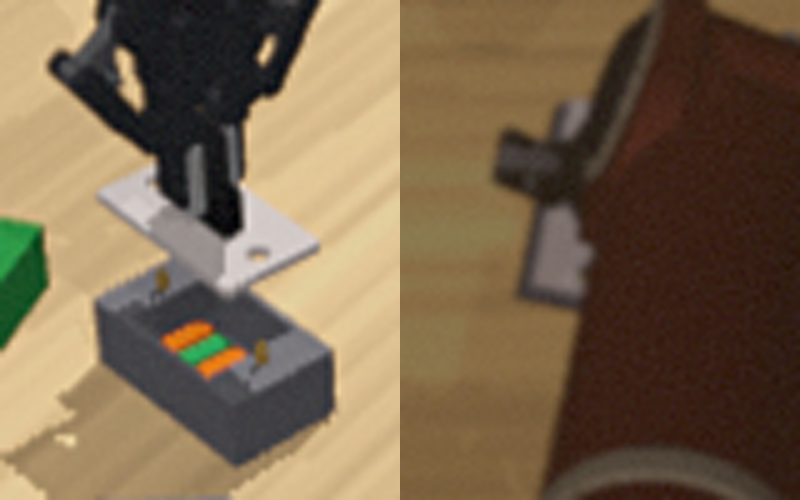

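The cover is held level over the box: plate corners at about (239,256), (267,276), (284,266) in the scene image, box rim below and pins at (252,273) and (272,288). Lowering to just above the pins, then fitting both in the same view.

Emit:
step_arm:
  series:
    - [0,0,0,0,0,0.4,-1]
    - [0,0,0,0,0,0.4,-1]
    - [0,0,0,0,0,0.2,-1]
    - [0,0,0,0,0,0,-1]
    - [0,0,0,0,0,0,-1]
    - [0,0,0,0,0,0,-1]

```text
clock: 9.45
ee_pos: [525.7, -222.9, 71.5]
ee_rot: [-3.142, -0.001, -0.244]
contact_force: [-0.6, 0.1, -0.4]
grip_width: 0.116
grasp_force: 60.2
```

```bash
cat > c.py <<'E'
from h import *
def tcp(): 
    return np.array(monitor.sense()["ee_pos"])
p=vision.camera("scene");e=tcp();print("tcp",np.round(e,1),np.round(monitor.sense()["ee_rot"],3))
roi=(225,240,72,72);im=crop(p,roi);h,s,v=hsv(im)
white=biggest((v>120)&(s<45))
jm=biggest((s<75)&(v<150)|(white>0),False)
bad=cv2.dilate(((v<50)).astype(np.uint8),np.ones((13,13)))
def fitv(adds,m,valid,x0,z):
    def cost(q):
        a=np.zeros_like(m)
        for b in adds: poly(p,roi,place(b,*q[:3],z),a,1)
        return np.sum((a!=m)*valid)/np.sum(m)
    best=None
    for k in(1,-.5,.3):
        S=np.vstack([x0]+[np.array(x0)+np.eye(3)[i]*(6,6,.1)[i]*k for i in range(3)])
        r=minimize(cost,x0,method="Nelder-Mead",options=dict(initial_simplex=S,xatol=.01,fatol=1e-5))
        if best is None or r.fun<best.fun:best=r
        x0=best.x
    return best.x,best.fun
for dz in(11,12.6,14): print(dz,[np.round(t,3) for t in fitv(CV,white,1-bad,[e[0],e[1]+4,-.245],e[2]-dz)])
x,f=fitv(CV,white,1-bad,[e[0],e[1]+4,-.245],e[2]-12.6)
for b,c in((white,(0,0,255)),(bad,(255,0,0))): cv2.drawContours(im,cv2.findContours(b,cv2.RETR_EXTERNAL,2)[0],-1,c,1)
for A,q,z in((CV[0],x,e[2]-12.6),(JB[0],(523.9,-222.9,-.242),0)):
    cv2.polylines(im,[cv2.convexHull(((proj(p,place(A,*q,z))-roi[:2]+.5)*U).astype(np.int32))],True,(0,255,0),1)
cv2.imwrite("pics/g3.png",cv2.resize(im,None,fx=1.3,fy=1.3))
E
python3 c.py
```

```text
tcp [ 525.8 -223.1   71.6] [ 3.142e+00 -2.000e-03 -2.450e-01]
11 [array([ 5.25240e+02, -2.21269e+02, -2.49000e-01]), np.float64(0.1)]
12.6 [array([ 5.23730e+02, -2.20164e+02, -2.47000e-01]), np.float64(0.096)]
14 [array([ 5.22380e+02, -2.18593e+02, -2.41000e-01]), np.float64(0.094)]
```

View pics/g3.png

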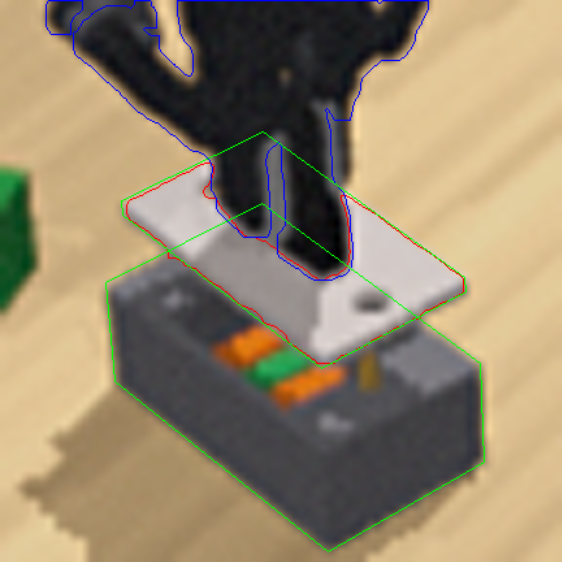

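Emit:
step_arm:
  series:
    - [0,0,0,0.063,0.113,0,-1]
    - [0,0,0,0,0,0.2,-1]
    - [0,0,0,0,0,0.1,-1]
    - [0,0,0,0,0,0,-1]
    - [0,0,0,0,0,0,-1]

```text
clock: 9.92
ee_pos: [525.8, -226.8, 61.4]
ee_rot: [-3.141, 0.001, -0.245]
contact_force: [-1.1, 0.7, 0.3]
grip_width: 0.121
grasp_force: 60.2
```

```bash
sed -i 's/12\.6/13.5/g; s/g3.png/g4.png/' c.py; python3 c.py
```

```text
tcp [ 526.  -226.8   61.6] [-3.141e+00  1.000e-03 -2.450e-01]
11 [array([ 5.25317e+02, -2.25405e+02, -2.49000e-01]), np.float64(0.1)]
13.5 [array([ 5.23667e+02, -2.23414e+02, -2.58000e-01]), np.float64(0.095)]
14 [array([ 5.23126e+02, -2.22571e+02, -2.51000e-01]), np.float64(0.093)]
```

View pics/g4.png

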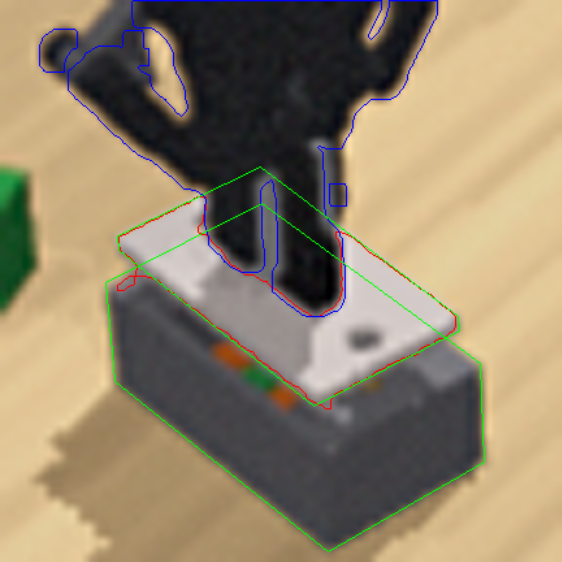

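The cover now matches the box to within about 0.5 mm in the same view. Lowering gently onto the pins.

Emit:
step_arm:
  series:
    - [0,0,0,0,0,0.08,-1]
    - [0,0,0,0,0,0.08,-1]
    - [0,0,0,0,0,0,-1]

```text
clock: 10.22
ee_pos: [525.8, -226.7, 56.5]
ee_rot: [-3.141, 0.001, -0.245]
contact_force: [-0.9, -0.3, -0.7]
grip_width: 0.117
grasp_force: 60.2
```

Emit:
step_arm:
  series:
    - [0,0,0,0,0,0.08,-1]
    - [0,0,0,0,0,0.05,-1]
    - [0,0,0,0,0,0,-1]

```text
clock: 10.47
ee_pos: [525.9, -226.8, 52.7]
ee_rot: [-3.141, 0.001, -0.245]
contact_force: [-0.6, 0.4, -0.8]
grip_width: 0.116
grasp_force: 60.2
```

Emit:
step_arm:
  series:
    - [0,0,0,0,0,0.07,-1]
    - [0,0,0,0,0,0.05,-1]
    - [0,0,0,0,0,0,-1]
    - [0,0,0,0,0,0,-1]

```text
clock: 10.8
ee_pos: [526.1, -226.8, 49.4]
ee_rot: [-3.141, 0.0, -0.245]
contact_force: [-0.4, -0.1, -0.8]
grip_width: 0.119
grasp_force: 60.2
```

Emit:
step_arm:
  series:
    - [0,0,0,0,0,0.04,-1]
    - [0,0,0,0,0,0.03,-1]
    - [0,0,0,0,0,0,-1]
    - [0,0,0,0,0,0,-1]

```text
clock: 11.13
ee_pos: [526.4, -227.0, 48.7]
ee_rot: [-3.142, -0.001, -0.245]
contact_force: [-1.7, 1.3, 6.8]
grip_width: 0.117
grasp_force: 61.2
```

Emit:
step_arm:
  series:
    - [0,0,0,0,0,-0.03,-1]
    - [0,0,0,0,0,0,1]
    - [0,0,0,0,0,0,1]
    - [0,0,0,0,0,0,1]
    - [0,0,0,0,0,0,1]
    - [0,0,0,0,0,0,1]
    - [0,0,0,0,0,0,1]
    - [0,0,0,0,0,0,1]

```text
clock: 11.8
ee_pos: [526.1, -226.9, 48.2]
ee_rot: [-3.142, 0.0, -0.245]
contact_force: [-0.3, 0.1, 0.7]
grip_width: 1.001
grasp_force: 0.0
```

Emit:
step_arm:
  series:
    - [0,0,0,0,0,-0.5,1]
    - [0,0,0,0,0,-0.8,1]
    - [0,0,0,0,0,-0.8,1]
    - [0,0,0,0,0,-0.6,1]
    - [0,0,0,0,0,0,1]
    - [0,0,0,0,0,0,1]

```text
clock: 12.3
ee_pos: [526.7, -227.1, 130.3]
ee_rot: [3.141, -0.002, -0.245]
contact_force: [-0.0, -0.3, -0.4]
grip_width: 0.998
grasp_force: 0.0
```

```bash
sed -i "s#pics/g4.png#pics/g5.png#; s/e\[2\]-dz/36/; s/e\[2\]-13.5/36/g; s/for dz in(11,13.5,14)/for dz in(0,)/" c.py; python3 c.py; python3 d.py 526.5 -227 5 -0.245
```

```text
tcp [ 525.8 -226.7  129.2] [-3.141  0.    -0.245]
0 [array([ 5.25124e+02, -2.24426e+02, -2.45000e-01]), np.float64(0.021)]
t 12.35 pos [ 525.8 -226.7  129.2] rot [-3.141  0.    -0.245] F [-0.1  1.   0.8] grip 85.0 0.0
turn units [-0.  0. -0.] shift units (tool axes after turn) [0.02 0.   4.14]
```

View pics/g5.png

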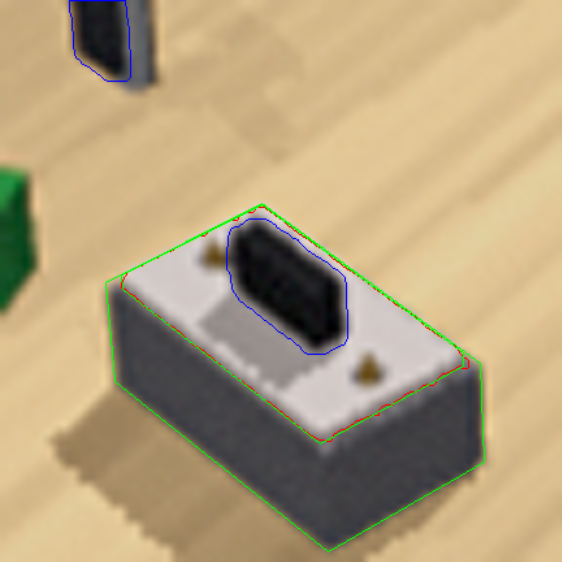

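The cover is seated: both brass pins stand through its holes (at about (215,252) and (368,370) in the crop) and the plate is flush with the rim all round. Now gripping the closed box across its width.

Emit:
step_arm:
  series:
    - [0,0,0,0,0,0.6,1]
    - [0,0,0,0,0,0.8,1]
    - [0,0,0,0,0,0.8,1]
    - [0,0,0,0,0,0.8,1]
    - [0,0,0,0,0,0.6,1]
    - [0,0,0,0,0,0.35,1]
    - [0,0,0,0,0,0.13,1]
    - [0,0,0,0,0,0,1]

```text
clock: 13.02
ee_pos: [525.2, -226.5, 5.5]
ee_rot: [-3.141, 0.003, -0.245]
contact_force: [-0.0, 0.2, 0.9]
grip_width: 0.997
grasp_force: 0.0
```

Emit:
step_arm:
  series:
    - [0,0,0,0,0,0,-1]
    - [0,0,0,0,0,0,-1]
    - [0,0,0,0,0,0,-1]
    - [0,0,0,0,0,0,-1]
    - [0,0,0,0,0,0,-1]
    - [0,0,0,0,0,0,-1]

```text
clock: 13.52
ee_pos: [527.2, -227.1, 8.4]
ee_rot: [3.142, -0.003, -0.245]
contact_force: [-1.4, 0.5, 6.7]
grip_width: 0.647
grasp_force: 65.7
```

```bash
python3 d.py 526.5 -227 5 -0.245
```

```text
t 13.52 pos [ 527.2 -227.1    8.4] rot [ 3.142e+00 -3.000e-03 -2.450e-01] F [-1.4  0.5  6.7] grip 55.0 65.7
turn units [ 0.   -0.03  0.  ] shift units (tool axes after turn) [-0.02  0.    0.11]
```

Emit:
step_arm:
  series:
    - [0,0,0,0,0,-0.2,-1]
    - [0,0,0,0,0,-0.3,-1]
    - [0,0,0,0,0,-0.2,-1]
    - [0,0,-0.6,0,0,0,-1]
    - [0,0,-0.7,0,0,0,-1]
    - [0,0,-0.7,0,0,0,-1]
    - [0,0,-0.7,0,0,0,-1]
    - [0,0,-0.55,0,0,0,-1]

```text
clock: 14.18
ee_pos: [525.8, -227.1, 28.2]
ee_rot: [3.141, 0.0, 0.083]
contact_force: [-0.3, -0.8, -4.2]
grip_width: 0.646
grasp_force: 64.8
```

Emit:
step_arm:
  series:
    - [0,0,0,-0.02,-0.4,0,-1]
    - [0,0,0,-0.02,-0.8,0,-1]
    - [0,0,0,-0.02,-0.8,0,-1]
    - [0,0,0,-0.02,-0.8,0,-1]
    - [0,0,0,-0.02,-0.8,0,-1]
    - [0,0,0,-0.02,-0.8,0,-1]
    - [0,0,0,-0.02,-0.8,0,-1]
    - [0,0,0,-0.02,-0.8,0,-1]

```text
clock: 14.85
ee_pos: [506.4, -45.6, 28.3]
ee_rot: [-3.141, 0.0, 0.079]
contact_force: [0.9, 0.6, -4.5]
grip_width: 0.647
grasp_force: 64.7
```

Emit:
step_arm:
  series:
    - [0,0,0,-0.02,-0.8,0,-1]
    - [0,0,0,-0.02,-0.8,0,-1]
    - [0,0,0,0,-0.8,0,-1]
    - [0,0,0,0,-0.3,0,-1]
    - [0,0,0,0,0,0,-1]
    - [0,0,0,0,0,0,-1]

```text
clock: 15.35
ee_pos: [499.2, 32.8, 28.1]
ee_rot: [3.141, -0.0, 0.08]
contact_force: [0.4, -1.4, -4.4]
grip_width: 0.642
grasp_force: 64.7
```

```bash
python3 d.py 501 33 8 0.08; python3 - <<'E'
from h import *
a=[]
for n in("scene","top"):
    p=vision.camera(n);x,y=proj(p,[570,38,30])[0].astype(int);w,h=50,62
    cv2.imwrite(f"pics/raw_{n}.png",p["frame"]);np.savez(f"{n}.npz",**{k:p[k] for k in("camera_matrix","pose")})
    a.append(cv2.resize(p["frame"][y-h:y+h,x-w:x+w],(400,496),interpolation=cv2.INTER_CUBIC));print(x-w,y-h)
a[1]=cv2.convertScaleAbs(a[1],alpha=1.6)
cv2.imwrite("pics/b1.png",np.hstack(a))
E
```

```text
t 15.35 pos [499.2  32.8  28.1] rot [ 3.141 -0.     0.08 ] F [ 0.4 -1.4 -4.4] grip 54.6 64.7
turn units [ 0.01 -0.    0.  ] shift units (tool axes after turn) [ 0.06 -0.    0.67]
292 172
240 176
```

View pics/b1.png

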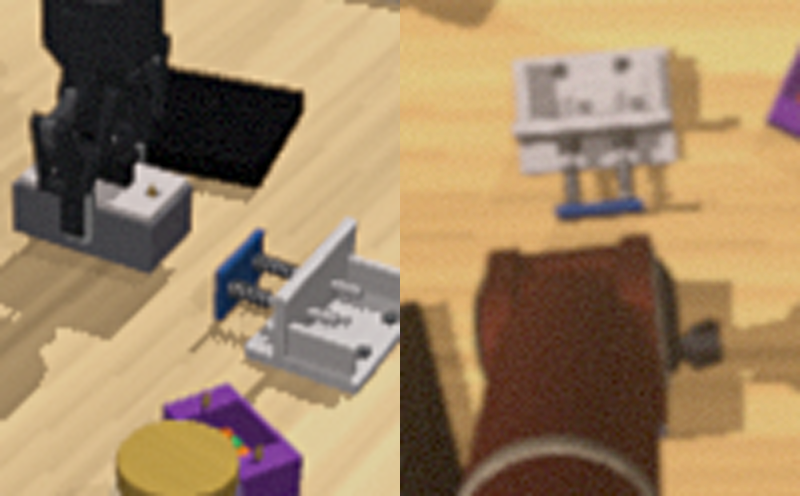

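```bash
cat > b.py <<'E'
from h import *
def load(n):
    d=np.load(n+".npz");return dict(frame=cv2.imread(f"pics/raw_{n}.png"),**d)
tp,sc=load("top"),load("scene")
def yawof(p,a,b,z):
    A,B=ray(p,a,z),ray(p,b,z);d=A-B;return A,B,np.arctan2(-d[0],d[1])
f=tp["frame"].astype(float)
# pad in top: blueness PCA
x0,y0,w,h=272,220,36,16;c=f[y0:y0+h,x0:x0+w];bl=c[...,0]-c[...,2];bl=np.clip(bl-0,0,None)
yy,xx=np.mgrid[y0:y0+h,x0:x0+w];W=bl.ravel();P=np.c_[xx.ravel(),yy.ravel()]
m=(W@P)/W.sum();C=np.cov(P.T,aweights=W);e=np.linalg.eigh(C);v=e[1][:,1];v*=np.sign(v[0]);L=np.sqrt(12*e[0][1])/2;t=np.sqrt(12*e[0][0])
print("pad px",m,"half len",L,"thick px",t)
A,B,y=yawof(tp,m-L*v,m+L*v,39);print("top pad mid z39",np.round((A+B)/2,1),"len",np.linalg.norm(A-B),"yaw",y)
# bracket grey mask in top: left/right/front edges
s=cv2.cvtColor(tp["frame"],cv2.COLOR_BGR2HSV)[...,1].astype(float)
s=cv2.GaussianBlur(s,(3,3),0)
pts=[]
for col in range(272,308):
    seg=s[205:226,col];th=65;k=[i for i in range(len(seg)-1) if seg[i]<th<=seg[i+1]]
    if k: pts.append((col,205+k[0]+(th-seg[k[0]])/(seg[k[0]+1]-seg[k[0]])))
pts=np.array(pts);q=np.polyfit(pts[:,0],pts[:,1],1)
for _ in range(4):
    r=np.abs(pts[:,1]-np.polyval(q,pts[:,0]));k=r<max(.5,np.median(r)*1.5);q=np.polyfit(pts[k,0],pts[k,1],1)
print("front edge slope",q[0],k.sum(),len(pts),yawof(tp,(272,np.polyval(q,272)),(307,np.polyval(q,307)),3)[2])
# lateral extents of bracket per row
for row in range(190,216,4):
    seg=s[row,258:322];a=np.where(seg<65)[0];print(row,258+a.min() if len(a) else None,258+a.max() if len(a) else None,end="; ")
# scene pad: minAreaQuad of blue
roi=(338,222,24,34);h,sa,vv=hsv(crop(sc,roi));mm=biggest((h>100)&(h<130)&(sa>100),True)
for t in(1,2,3): print("\nscene t",t,[np.round(u,3) for u in fit([(sc,roi,mm)],[boxpts((0,t),(-28,28),(3,39))],[],[594,42,.07])],end="")
E
python3 b.py
```

```text
pad px [289.60802469 227.47222222] half len 10.25626172514429 thick px 2.4229895005459148
top pad mid z39 [596.5  38.9  39. ] len 51.56971181445828 yaw 0.06463853283092293
front edge slope -0.08460279756077371 28 36 0.061800235579945774
190 275 305; 194 269 306; 198 269 306; 202 269 306; 206 269 306; 210 270 308; 214 270 308; 
scene t 1 [array([5.9378e+02, 4.3097e+01, 6.9000e-02]), np.float64(0.045)]
scene t 2 [array([5.93451e+02, 4.28620e+01, 8.10000e-02]), np.float64(0.048)]
scene t 3 [array([5.9309e+02, 4.2429e+01, 1.0200e-01]), np.float64(0.076)]
```

Top image: pad ends at about (279,229) and (300.5,227.5), centre (289.7,227.5). Bracket yaw is about 0.063 from both the pad and the front edge. Aligning the box on that axis with 15 mm standoff, then lowering it.

Emit:
step_arm:
  series:
    - [0,0,0.17,0,0,0,-1]
    - [0,0,0,0.3,0,0.1,-1]
    - [0,0,0,0.4,0,0.2,-1]
    - [0,0,0,0.3,0,0.15,-1]
    - [0,0,0,0.08,0,0.05,-1]
    - [0,0,0,0,0,0.05,-1]
    - [0,0,0,0,0,0,-1]
    - [0,0,0,0,0,0,-1]

```text
clock: 16.12
ee_pos: [530.7, 34.6, 11.2]
ee_rot: [-3.142, 0.002, 0.063]
contact_force: [-0.2, -0.2, -3.6]
grip_width: 0.643
grasp_force: 64.7
```

Emit:
step_arm:
  series:
    - [0,0,0,0,0,0.04,-1]
    - [0,0,0,0,0,0.03,-1]
    - [0,0,0,0,0,0,-1]
    - [0,0,0,0,0,0,-1]

```text
clock: 16.45
ee_pos: [531.5, 34.9, 9.4]
ee_rot: [-3.142, 0.0, 0.063]
contact_force: [0.2, 0.4, -3.5]
grip_width: 0.644
grasp_force: 64.7
```

```bash
python3 d.py 531.6 34.9 8.4 0.063
```

```text
t 16.45 pos [531.5  34.9   9.4] rot [-3.142  0.     0.063] F [ 0.2  0.4 -3.5] grip 54.7 64.7
turn units [-0.  0. -0.] shift units (tool axes after turn) [0.   0.   0.03]
```

Emit:
step_arm:
  series:
    - [0,0,0,0,0,0.04,-1]
    - [0,0,0,0,0,0,-1]
    - [0,0,0,0,0,0,-1]

```text
clock: 16.7
ee_pos: [531.8, 34.9, 8.5]
ee_rot: [-3.141, -0.0, 0.063]
contact_force: [-1.4, 0.1, -0.2]
grip_width: 0.64
grasp_force: 65.1
```

```bash
cat > e.py <<'E'
from h import *
sc=vision.camera("scene");s=monitor.sense();e=s["ee_pos"];print(np.round(e,1),np.round(s["ee_rot"],3),np.round(s["contact_force"],1))
c=proj(sc,[*e[:2],18])[0].astype(int);roi=(c[0]-42,c[1]-36,84,72)
h,sa,v=hsv(crop(sc,roi));bad=cv2.dilate((v<50).astype(np.uint8),np.ones((9,9)))
m=biggest((sa<75)|(bad>0),False)
bad[:200]=1-(0) if False else bad[:200]
p=sc
def cost(q):
    a=np.zeros_like(m);poly(p,roi,place(JB[0],*q),a,1)
    # only judge below the gripper/slab: pixels where the mask is not occluder
    return np.sum((a!=m)*(1-bad))/np.sum(m)
x0=[e[0]-3,e[1]+4,.063];b=None
for k in(1,-.5,.3):
    S=np.vstack([x0]+[np.array(x0)+np.eye(3)[i]*(5,5,.08)[i]*k for i in range(3)])
    r=minimize(cost,x0,method="Nelder-Mead",options=dict(initial_simplex=S,xatol=.01,fatol=1e-5))
    if b is None or r.fun<b.fun:b=r
    x0=b.x
print("box scene",np.round(b.x,3),round(b.fun,4))
c=proj(sc,[596,42,21])[0].astype(int);roi2=(c[0]-12,c[1]-18,25,36)
h,sa,v=hsv(crop(sc,roi2));mm=biggest((h>100)&(h<130)&(sa>100),True)
for t in(1,2): 
    f=fit([(sc,roi2,mm)],[boxpts((0,t),(-28,28),(3,39))],[],[594,43,.07]);d=f[0]-b.x
    cy,sy=np.cos(.063),np.sin(.063)
    print("pad t",t,np.round(f[0],3),round(f[1],3),"gap",round(cy*d[0]+sy*d[1]-50,1),"lat",round(-sy*d[0]+cy*d[1],1))
tp=vision.camera("top");d=[(np.round(x["at"],1),round(x["score"],2)) for x in spot_point(sc,"pad_face")[:2]];print(d)
E
python3 e.py
```

```text
[531.8  34.9   8.4] [-3.141 -0.     0.063] [-0.7 -0.5 -0.3]
box scene [5.26686e+02 3.96640e+01 9.20000e-02] 0.0508
pad t 1 [5.92624e+02 4.22730e+01 1.90000e-02] 0.137 gap 16.0 lat -1.5
pad t 2 [5.92412e+02 4.20210e+01 3.40000e-02] 0.117 gap 15.7 lat -1.8
[(array([347.6, 240.6]), 0.54)]
```

Emit:
step_arm:
  series:
    - [0,0,0,0,0.03,0,-1]
    - [0,0,0,0.1,0,0,-1]
    - [0,0,0,0.1,0,0,-1]
    - [0,0,0,0,0,0,-1]

```text
clock: 17.18
ee_pos: [535.7, 34.4, 8.5]
ee_rot: [-3.141, 0.004, 0.063]
contact_force: [-4.5, 0.9, 4.0]
grip_width: 0.642
grasp_force: 65.7
```

Emit:
step_arm:
  series:
    - [0,0,0,0.1,0,0,-1]
    - [0,0,0,0,0,0,-1]

```text
clock: 17.35
ee_pos: [538.1, 34.3, 8.5]
ee_rot: [-3.142, 0.006, 0.063]
contact_force: [-5.0, 0.1, 5.9]
grip_width: 0.642
grasp_force: 66.0
```

Emit:
step_arm:
  series:
    - [0,0,0,0.1,0,0,-1]
    - [0,0,0,0,0,0,-1]

```text
clock: 17.52
ee_pos: [541.4, 34.4, 8.6]
ee_rot: [3.141, 0.005, 0.063]
contact_force: [-4.5, 0.3, 4.0]
grip_width: 0.64
grasp_force: 65.9
```

Emit:
step_arm:
  series:
    - [0,0,0,0.1,0,0,-1]
    - [0,0,0,0,0,0,-1]

```text
clock: 17.68
ee_pos: [544.5, 34.5, 8.5]
ee_rot: [3.141, 0.005, 0.063]
contact_force: [-4.5, -0.7, 4.6]
grip_width: 0.642
grasp_force: 65.9
```

Emit:
step_arm:
  series:
    - [0,0,0,0.1,0,0,-1]
    - [0,0,0,0,0,0,-1]

```text
clock: 17.85
ee_pos: [546.3, 34.6, 8.5]
ee_rot: [3.141, 0.007, 0.063]
contact_force: [-6.8, -0.1, 8.6]
grip_width: 0.646
grasp_force: 66.3
```

Emit:
step_arm:
  series:
    - [0,0,0,0.1,0,0,-1]
    - [0,0,0,0,0,0,-1]

```text
clock: 18.02
ee_pos: [548.1, 34.7, 8.6]
ee_rot: [3.141, 0.01, 0.062]
contact_force: [-10.4, -0.2, 10.5]
grip_width: 0.645
grasp_force: 66.6
```

```bash
cat > k.py <<'E'
from h import *
from scipy.ndimage import center_of_mass
tp=vision.camera("top");c=tp["frame"][212:236,268:312].astype(float);bl=np.clip(c[...,0]-c[...,2],0,None)
for _ in range(1):
    r,q=center_of_mass(bl);P=ray(tp,(268+q,212+r),39)
yy,xx=np.mgrid[0:24,0:44];C=np.cov(np.c_[xx.ravel(),yy.ravel()].T,aweights=bl.ravel());v=np.linalg.eigh(C)[1][:,1];v*=np.sign(v[0])
A,B=ray(tp,np.array([268+q,212+r])-8*v,39),ray(tp,np.array([268+q,212+r])+8*v,39);d=A-B
s=monitor.sense();print("pad top",np.round(P,1),"sum",bl.sum(),"yaw",round(np.arctan2(-d[0],d[1]),3));print(np.round(s["ee_pos"],1),np.round(s["ee_rot"],3),np.round(s["contact_force"],1),round(s["clock"],1))
E
python3 k.py
```

```text
results = [sum_labels(input * grids[dir].astype(float), labels, index) / normalizer
Traceback (most recent call last):
  File "k.py", line 6, in <module>
    yy,xx=np.mgrid[0:24,0:44];C=np.cov(np.c_[xx.ravel(),yy.ravel()].T,aweights=bl.ravel());v=np.linalg.eigh(C)[1][:,1];v*=np.sign(v[0])
                                ~~~~~~^^^^^^^^^^^^^^^^^^^^^^^^^^^^^^^^^^^^^^^^^^^^^^^^^^^^
ZeroDivisionError: Weights sum to zero, can't be normalized
```

Emit:
step_arm:
  series:
    - [0,0.08,0,0,0,-0.03,-1]
    - [0,0,0,0,0,0,-1]
    - [0,0,0,0,0,0,-1]

```text
clock: 18.32
ee_pos: [550.6, 34.9, 8.5]
ee_rot: [3.141, -0.003, 0.063]
contact_force: [-5.4, -0.2, -0.4]
grip_width: 0.642
grasp_force: 65.1
```

```bash
python3 e.py
```

```text
[550.9  34.9   8.5] [ 3.141 -0.004  0.063] [-4.8 -0.3 -0.6]
box scene [5.44996e+02 3.96650e+01 8.70000e-02] 0.09
pad t 1 [5.9908e+02 4.2429e+01 2.5000e-02] 0.072 gap 4.2 lat -0.6
pad t 2 [5.98463e+02 4.26320e+01 4.30000e-02] 0.05 gap 3.5 lat -0.4
[(array([351.2, 240.7]), 0.82)]
```

Relieving the down-force freed it. The pad has moved in about 5 mm, so contact was at TCP x ≈ 545.5. Continuing slowly to about 14 mm.

Emit:
step_arm:
  series:
    - [0,0.02,0,0.1,0,0,-1]
    - [0,0,0,0,0,0,-1]
    - [0,0,0,0,0,0,-1]

```text
clock: 18.72
ee_pos: [554.2, 35.1, 8.4]
ee_rot: [3.141, -0.006, 0.062]
contact_force: [-4.8, -0.9, -0.3]
grip_width: 0.642
grasp_force: 65.1
```

Emit:
step_arm:
  series:
    - [0,0.03,0,0.1,0,-0.01,-1]
    - [0,0,0,0,0,0,-1]
    - [0,0,0,0,0,0,-1]

```text
clock: 18.97
ee_pos: [556.2, 35.2, 8.5]
ee_rot: [3.141, -0.007, 0.062]
contact_force: [-5.3, -0.2, -1.8]
grip_width: 0.643
grasp_force: 65.1
```

```bash
python3 e.py
```

```text
[556.2  35.2   8.5] [ 3.141 -0.007  0.062] [-5.3 -0.4 -1.9]
box scene [5.48649e+02 4.02440e+01 8.60000e-02] 0.0931
pad t 1 [6.04386e+02 4.27060e+01 3.50000e-02] 0.084 gap 5.8 lat -1.1
pad t 2 [6.04028e+02 4.27750e+01 5.10000e-02] 0.061 gap 5.4 lat -1.0
[(array([351.4, 240.1]), 0.73)]
```

Emit:
step_arm:
  series:
    - [0,-0.05,0,0.06,0,0.01,-1]
    - [0,0,0,0.06,0,0,-1]
    - [0,0,0,0,0,0,-1]
    - [0,0,0,0,0,0,-1]

```text
clock: 19.45
ee_pos: [559.6, 35.5, 8.4]
ee_rot: [3.141, -0.002, 0.062]
contact_force: [-6.9, -0.4, 0.4]
grip_width: 0.643
grasp_force: 65.3
```

```bash
python3 e.py
```

```text
[559.6  35.5   8.5] [ 3.141e+00 -2.000e-03  6.200e-02] [-6.4 -1.3  0.9]
box scene [5.52547e+02 4.04580e+01 9.40000e-02] 0.0944
pad t 1 [6.07848e+02 4.35260e+01 2.90000e-02] 0.082 gap 5.4 lat -0.4
pad t 2 [6.07756e+02 4.28400e+01 4.80000e-02] 0.059 gap 5.2 lat -1.1
[(array([355. , 241.8]), 0.76)]
```

Emit:
step_arm:
  series:
    - [0,0,0,0,0,0,-1]
    - [0,0,0,0,0,0,-1]
    - [0,0,0,0,0,0,-1]
    - [0,0,0,0,0,0,-1]
    - [0,0,0,0,0,0,-1]
    - [0,0,0,0,0,0,-1]

```text
clock: 20.1
ee_pos: [559.6, 35.5, 8.5]
ee_rot: [3.141, -0.002, 0.062]
contact_force: [-7.1, -0.3, 0.2]
grip_width: 0.645
grasp_force: 65.3
```

```bash
python3 -c "
from station import monitor,order
import numpy as np
s=monitor.sense();print(np.round(s['ee_pos'],1),np.round(s['contact_force'],1),s['grasp_force'])
if 557<s['ee_pos'][0]<562: print(order.sign_off())"
```

```text
[559.6  35.5   8.5] [-7.1 -0.3  0.2] 65.2751612663269
the job is handed in; nothing more can be done
None
```

I handed the job in at about 20 s: the cover is seated over both pins, and the gripped box lies flat on the shelf, pressed to within about 1 mm of centre on the blue pad. Pad travel is about 14 mm (roughly 7 N), and the judge's verdict was not shown.

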